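Snap the green lid onto the tub of raw coffee beans

TASK

Close the green tub of raw coffee beans with the green lid: set the lid on it and press it straight down until it snaps in and sits flush on the rim all round, then let go, leaving the tub standing upright on the bench. Leave the orange tub open and leave it and the orange lid where they are.

Things in the scene. Friction and masses are not known exactly. Their poses are not given: they have to be found in the camera images.
- lid_green_grip (a point): Grip point in the round knob (32 mm wide, 36 tall) of the green lid, z up the knob, 55 mm above the bench the 90 g lid lies on, plug down. Knob top 14 mm above it; flange (104 mm wide) top 22, underside 26 below; plug under it 29 tall, 84 wide, tapering to 56 at its foot: self-centres to 10 mm off. Rests some 8 mm high on the tub's catches; pushed with 10 N it snaps home, then 26 mm above the rim.
- tub_green_rim (a point): Centre of the open mouth, at rim height, of the green round plastic tub of pale raw beans: 98 mm wide outside, mouth 90 mm, 75 mm tall, wall 4 mm, about 0.5 kg, standing loose and upright on the bench; z up out of the mouth. Three small steel spring catches stick 5.5 mm inwards just under the rim and hold a lid that is pressed home.
- lid_orange_grip (a point): Grip point in the knob of the orange lid, same shape and size as the green one, lying on the bench the same way. To be left alone.
- tub_orange_rim (a point): Centre of the open mouth, at rim height, of the orange tub of dark roasted beans, same shape and size as the green tub. To be left open and where it stands.
Mind the look-alikes: they are no part of the job. Leave any purple or red look-alike of the part that bears lid_green_grip alone.

How it is judged (in metres and radians):
At the end, for the whole second after the job is handed in: Green lid snapped on the green tub: grip point 20 to 29.5 mm above the rim centre (26 flush), within 8 mm of the axis and 5 degrees; that tub upright on the bench (rim 65 to 85 mm up, within 5 degrees); orange lid and tub within 30 mm of their starts (z of lid_green_grip in the frame of tub_green_rim between 0.02 and 0.0295 m and horizontal distance between lid_green_grip and tub_green_rim below 0.008 m and angle between the z axis of lid_green_grip and the z axis of tub_green_rim, either way round below 0.09 rad and angle between tub_green_rim's own z axis and vertical below 0.09 rad and height (world z) of tub_green_rim between 0.065 and 0.085 m and distance of each of lid_orange_grip, tub_orange_rim from where it was at the start of the episode below 0.03 m); the robot touches nothing.
It fails at once if the green tub is tipped by more than 30 degrees (angle between tub_green_rim's own z axis and vertical above 0.52 rad).
It fails at once if the orange lid or the orange tub is moved by more than 30 mm (distance of any of lid_orange_grip, tub_orange_rim from where it was at the start of the episode above 0.03 m).
It also fails if it takes over 35 s, if anything falls off the work surface, if the arm or the gripper's body presses on something with over 40 N, if the wrist force passes 120 N, or if a joint passes its speed limit or range.

ROBOT

A 6-joint arm with a two-finger parallel gripper is mounted at the origin on the work surface. World frame = base frame: x ahead of the robot, y to its left, z up, the work surface at z = 0. Lengths are in m, angles in degrees, forces in N, time in s.
With the tool pointing down it reaches from about 0.4 to 0.825 m from the base axis. Payload 7 kg.
Tool frame: the origin (TCP) lies on the centre line of the jaws, within the pads' length; the fingertips stand 14 mm ahead of it and the grasp point (between the pads) lies 5 mm behind it; z points along the fingers, y is the line along which they close (so a half turn about z gives the same grasp; the last joint's range is limited). The gripper opens to 88 mm and grips with 3 to 60 N. Pads are 19 mm wide; open, the fingers measure 130 mm over their backs; the gripper's body (78 mm by 193 mm) begins 47 mm behind the grasp point.
Start: joints at [-49.956, 20.546, 0.682, 0, -70.136, -16.507], TCP at [0.27, -0.619, 0.241] pointing down, gripper open.
Joint ranges: [-176.03, 176.03], [-82.01, 121.73], [-58.28, 71.71], [-173.87, 95.51], [-174.79, -0.11], [-173.66, 173.66]. Speed limits (degrees/s): [136.94, 136.94, 172.46, 180, 180, 180].

INTERFACE

Orientations are given as [roll, pitch, yaw] about the fixed x, y, z axes, in that order (R = Rz(yaw) Ry(pitch) Rx(roll)).
In Python, from plant import r gives the robot as it stands.
- The arm moves only by the tool send_rows, never from a script. Its argument "steps" is a list of rows, each an object with "dp": the shift along the tool's x, y, z in mm, a list of three; "roll": the turn about the tool's z in rad; "jaw": the opening in per cent of the stroke, from 0 (shut) to 100 (fully open). In form: [{"dp": [tx, ty, tz], "roll": roll, "jaw": jaw}, ...]. A call has 1 to 5 rows; each row is the pose to reach, as a shift and turn from the pose commanded when the call began, along the tool's axes at that moment; what a row does not reach only later rows make up. A row lasts 1/8 s, in which the tool goes at most 62.5 mm and 10.7 degrees, less where a joint would pass 70% of its speed; a pose out of reach is approached as far as the arm can. A call with a gripper value outside its range is refused whole. The fingers move at their own pace and stop on an object; "newtons" is the grip in N (left out, the last holds). Time passes only in rows, so rows that repeat a pose let the fingers close. It gives the time, the measured TCP pose, the force, the opening and the grip force at its end, in the units of the state.
- r.get_state(): the state, without advancing time (a new reading comes with each control period).
- r.capture(name): name is "scene" or "top" or "wrist"; returns a dict with "image" (480x640x3 uint8, blue, green, red), "K" (3x3 intrinsics, pixels), "rvec" (rotation vector, rad) and "tvec" (3), from world to camera coordinates, as OpenCV has them. Camera axes: x right, y down, z forward; pixel columns grow to the right and rows downward; lengths in m; the calibration is good to about 2 mm. A picture is of the moment at which its call begins. There is no depth.
- r.close_job(): hands the job in; it is judged then, once.
The state is a dict: "time_s": time; "joints": joint angles; "qd": joint speeds; "joint_torque": joint torques, N m; "tcp_pos": TCP position; "eef_rot": TCP orientation; "contact_force": force on the tool from outside, world axes, zero at the start; "moment": the same for the moment, N m; "gripper_width": finger opening in m; "gripper_force": force on a finger pad.
Only numpy, scipy, OpenCV 4.12 (cv2) and the standard library are available. Lean on these libraries where they do the work, as an engineer would, in place of code of your own. Each camera call takes 0.05 s, during which the arm holds its last target. There are 200 camera calls.

## Working session

There is one attempt and no reset: what is moved stays moved. The work goes in short steps, Python scripts to look and compute and a tool call to move; the robot and the scene stay as the last step left them, time stands still between calls to the robot, and variables do not carry over. Pictures are saved under pics/ and viewed, at most 10 in all, crops included, and the job is handed in when it is done.

Besides the shell and the picture viewer there is one more tool, called as name([rows], argument=value, ...), one row to a line, values as JSON. send_rows: Moves the arm, as the interface text tells. Its arguments: {"type":"object","properties":{"steps":{"type":"array","items":{"type":"object","properties":{"dp":{"type":"array","items":{"type":"number"}},"roll":{"type":"number"},"jaw":{"type":"number"}}}},"newtons":{"type":"number"}},"required":["steps"]}

```bash
mkdir -p pics; cat > h.py <<'E'
import numpy as np, cv2
from plant import r
def cap(n,f=None):
    c=r.capture(n); 
    if f: cv2.imwrite('pics/'+f,c['image'])
    np.savez('/tmp/%s.npz'%(f or n),**{k:np.asarray(v) for k,v in c.items()})
    return c
def ray(c,u,v):
    R,_=cv2.Rodrigues(np.asarray(c['rvec'],float)); t=np.asarray(c['tvec'],float).ravel()
    d=R.T@np.linalg.inv(c['K'])@np.array([u,v,1.]); o=-R.T@t
    return o,d/np.linalg.norm(d)
def atz(c,u,v,z):
    o,d=ray(c,u,v); return o+d*(z-o[2])/d[2]
def tri(obs):
    A=0;b=0
    for c,u,v in obs:
        o,d=ray(c,u,v);P=np.eye(3)-np.outer(d,d);A=A+P;b=b+P@o
    return np.linalg.solve(A,b)
E
python3 - <<'E'
from h import *
a=cap('scene','s0.png');b=cap('top','t0.png')
im=np.hstack([a['image'],b['image']])
cv2.imwrite('pics/both.png',cv2.resize(np.vstack([a['image'],b['image']]),None,fx=.62,fy=.62,interpolation=cv2.INTER_AREA))
s=r.get_state();print(s['tcp_pos'],s['eef_rot'],s['gripper_width'],s['time_s'])
E
```

```text
[ 0.26936184 -0.6184727   0.23971599] [ 1.79915005e+02 -7.67276053e-03 -1.56469732e+02] 0.08764688972809573 0.1
```

View pics/both.png

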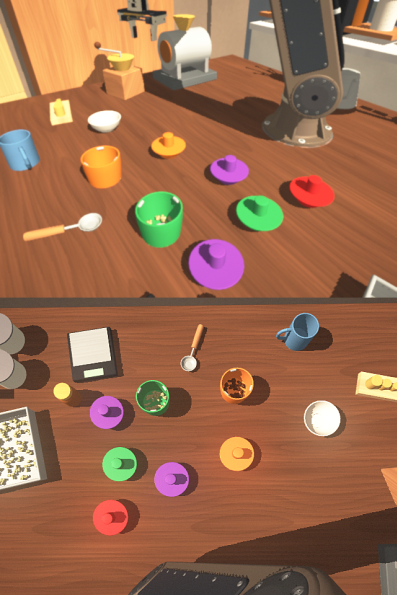

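The stack shows scene above and top below. The green lid is at about scene (419,340) and top (192,266). The green tub is at about scene (258,350) and top (246,160). The look-alikes are two purple lids, a red lid and an orange lid; only the green one fits the description. Next I'll confirm that and read pixels in an enlarged crop.

```bash
python3 - <<'E'
from h import *
ims=[]
L=lambda f:np.load('/tmp/%s.npz'%f)
for f,(x,y) in (('s0.png',(200,280)),('t0.png',(120,120))):
    im=L(f)['image']; ims.append(cv2.resize(im[y:y+180 if f[0]=='t' else y+130, x:x+260],None,fx=2 if 0 else 1.9,fy=1.9,interpolation=cv2.INTER_CUBIC))
    hsv=cv2.cvtColor(im,cv2.COLOR_BGR2HSV); m=cv2.inRange(hsv,(50,110,50),(80,255,255))
    n,l,s,c=cv2.connectedComponentsWithStats(m)
    for i in range(1,n):
        if s[i][4]>150:print(f,s[i],c[i])
cv2.imwrite('pics/crop.png',np.vstack(ims)[:600])
E
```

```text
s0.png [ 218  309   77   90 5018] [257.3192507  352.84655241]
s0.png [ 381  316   76   57 3351] [418.13130409 343.71530886]
t0.png [219 133  55  57 688] [252.01162791 158.72674419]
t0.png [ 165  241   56   55 2056] [190.67558366 268.19114786]
```

View pics/crop.png

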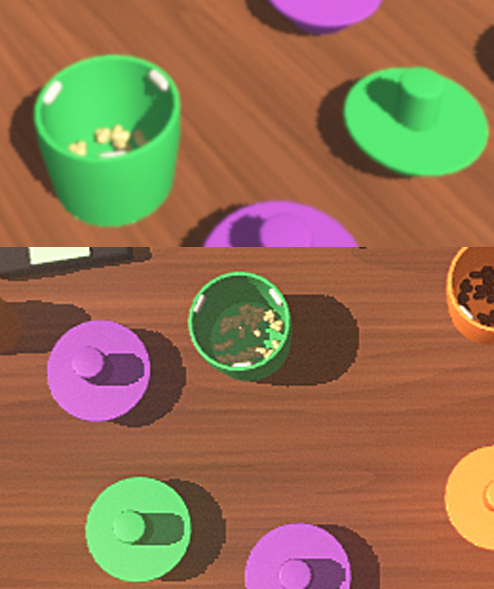

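```bash
python3 - <<'E'
from h import *
L=lambda f:np.load('/tmp/%s.npz'%f)
a=L('s0.png');b=L('t0.png')
for n,p,q,z in (('knobtop',(421.6,320.5),(187,266.8),.069),('flange',(419,343),(192.9,268.2),.033),('rim',(257,334.7),(246.3,160),.075)):
    print(n,tri([(a,*p),(b,*q)]),atz(a,*p,z),atz(b,*q,z))
E
```

```text
knobtop [0.42872125 0.22327477 0.07347995] [0.42603149 0.21947472 0.069     ] [0.428004   0.22555436 0.069     ]
flange [0.42802727 0.2241197  0.03046925] [0.43028694 0.22537448 0.033     ] [0.42765313 0.22373662 0.033     ]
rim [0.62260147 0.11849808 0.07356465] [0.62411528 0.11892968 0.075     ] [0.62116134 0.11894493 0.075     ]
```

send_rows([
  {"dp": [-48, 27, 0], "roll": 0, "jaw": 70},
  {"dp": [-96, 54, 0], "roll": 0, "jaw": 70},
  {"dp": [-144, 81, 0], "roll": 0, "jaw": 70},
  {"dp": [-192, 108, 0], "roll": 0, "jaw": 70},
  {"dp": [-240, 135, 0], "roll": 0, "jaw": 70},
], newtons=25)

```text
time_s: 0.72
tcp_pos: [0.4364, -0.3976, 0.2403]
eef_rot: [180.0, -0.0, -156.5]
contact_force: [0.6, -0.7, -0.0]
gripper_width: 0.0617
gripper_force: 0.0
```

send_rows([
  {"dp": [-32, 51, 0], "roll": 0, "jaw": 70},
  {"dp": [-64, 102, 0], "roll": 0, "jaw": 70},
  {"dp": [-96, 153, 0], "roll": 0, "jaw": 70},
  {"dp": [-128, 204, 0], "roll": 0, "jaw": 70},
  {"dp": [-160, 255, 0], "roll": 0, "jaw": 70},
])

```text
time_s: 1.35
tcp_pos: [0.4803, -0.0996, 0.2405]
eef_rot: [180.0, 0.0, -156.5]
contact_force: [0.1, 0.5, -0.4]
gripper_width: 0.0614
gripper_force: 0.0
```

send_rows([
  {"dp": [-15, 58, 0], "roll": 0, "jaw": 70},
  {"dp": [-30, 116, 0], "roll": 0, "jaw": 70},
  {"dp": [-45, 174, 0], "roll": 0, "jaw": 70},
  {"dp": [-60, 232, 0], "roll": 0, "jaw": 70},
  {"dp": [-75, 290, 0], "roll": 0, "jaw": 70},
])

```text
time_s: 1.98
tcp_pos: [0.4326, 0.1961, 0.2407]
eef_rot: [180.0, 0.0, -156.4]
contact_force: [1.9, 0.1, 0.2]
gripper_width: 0.0616
gripper_force: 0.0
```

```bash
python3 - <<'E'
from h import *
c=cap('wrist','w1.png'); s=r.get_state();print(s['tcp_pos'],s['eef_rot'])
for p in ((.428,.224,.069),(.428,.224,.033)):
    print(cv2.projectPoints(np.array([p]),c['rvec'],c['tvec'],c['K'],None)[0].ravel())
E
```

```text
[0.43263809 0.20143301 0.24064064] [ 1.79926669e+02  9.90723752e-02 -1.56335564e+02]
[359.71671431 225.71044543]
[356.58120023 215.65600042]
```

View pics/w1.png

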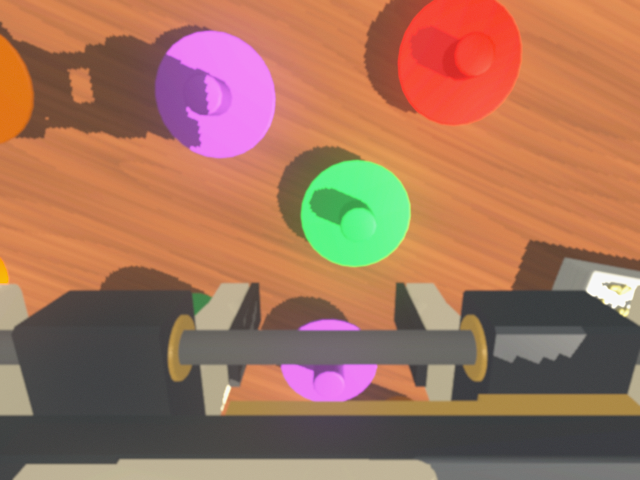

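The wrist view shows the green lid, with the knob top at about (359,222) and the flange centre at about (356,213). Both are within 4 px of my projection.

```bash
python3 - <<'E'
from h import *
L=lambda f:np.load('/tmp/%s.npz'%f)
c=L('w1.png');a=L('s0.png');b=L('t0.png')
print(atz(c,359,222.5,.069),atz(c,356,213.3,.033))
print(tri([(a,421.6,320.5),(b,187,266.8),(c,359,222.5)]),tri([(a,419,343),(b,192.9,268.2),(c,356,213.3)]))
s=r.get_state();p=s['tcp_pos'];y=np.radians(s['eef_rot'][2])
d=np.array([.427,.224])-p[:2]
print(d@[np.cos(y),np.sin(y)],d@[np.sin(y),-np.cos(y)])
E
```

```text
[0.42567125 0.22224271 0.069     ] [0.42614409 0.22253795 0.033     ]
[0.42709128 0.22255872 0.07163669] [0.42742858 0.22369144 0.02966342]
-0.0038939267980060985 0.022932391563217917
```

send_rows([
  {"dp": [-3, 22, 40], "roll": 0, "jaw": 70},
  {"dp": [-3, 22, 90], "roll": 0, "jaw": 70},
  {"dp": [-3, 22, 130], "roll": 0, "jaw": 70},
  {"dp": [-3, 22, 160], "roll": 0, "jaw": 70},
  {"dp": [-3, 22, 160], "roll": 0, "jaw": 70},
])

```text
time_s: 2.65
tcp_pos: [0.4261, 0.2142, 0.0786]
eef_rot: [-179.9, -0.3, -156.5]
contact_force: [0.7, 0.1, 0.3]
gripper_width: 0.0616
gripper_force: 0.0
```

send_rows([
  {"dp": [0, 0, 14], "roll": 0, "jaw": 70},
  {"dp": [0, 0, 28], "roll": 0, "jaw": 70},
  {"dp": [0, 0, 28], "roll": 0, "jaw": 70},
  {"dp": [0, 0, 28], "roll": 0, "jaw": 30},
  {"dp": [0, 0, 28], "roll": 0, "jaw": 15},
])

```text
time_s: 3.28
tcp_pos: [0.4277, 0.2159, 0.053]
eef_rot: [180.0, 0.1, -156.5]
contact_force: [0.1, -0.2, -0.3]
gripper_width: 0.0467
gripper_force: 0.0
```

send_rows([
  {"dp": [0, 0, 0], "roll": 0, "jaw": 15},
  {"dp": [0, 0, 0], "roll": 0, "jaw": 15},
  {"dp": [0, 0, 0], "roll": 0, "jaw": 15},
])

```text
time_s: 3.65
tcp_pos: [0.4276, 0.2159, 0.0529]
eef_rot: [180.0, 0.0, -156.5]
contact_force: [-0.9, 1.1, 4.7]
gripper_width: 0.0314
gripper_force: 25.0
```

send_rows([
  {"dp": [0, 0, -15], "roll": 0, "jaw": 15},
  {"dp": [0, 0, -45], "roll": 0, "jaw": 15},
  {"dp": [0, 0, -80], "roll": 0, "jaw": 15},
  {"dp": [0, 0, -110], "roll": 0, "jaw": 15},
  {"dp": [0, 0, -110], "roll": 0, "jaw": 15},
], newtons=50)

```text
time_s: 4.28
tcp_pos: [0.4283, 0.2165, 0.1646]
eef_rot: [179.9, 0.2, -156.5]
contact_force: [0.2, 0.2, -1.8]
gripper_width: 0.0309
gripper_force: 50.0
```

```bash
python3 - <<'E'
from h import *
a=cap('scene','s2.png');c=cap('wrist','w2.png');b=cap('top','t2.png')
k=lambda i:cv2.resize(i,(400,300),interpolation=cv2.INTER_AREA)
cv2.imwrite('pics/m2.png',np.vstack([np.hstack([a['image'][200:425,200:500],b['image'][80:305,80:380]]),np.hstack([c['image'][120:345,170:470],c['image'][255:480,0:300]])]))
s=r.get_state();print(s['tcp_pos'],s['eef_rot'],s['gripper_width'],s['contact_force'],s['moment'])
y=np.radians(s['eef_rot'][2]);d=np.array([.622,.119])-s['tcp_pos'][:2]
print(d@[np.cos(y),np.sin(y)],d@[np.sin(y),-np.cos(y)])
E
```

```text
[0.42682669 0.21512751 0.16171072] [-1.79985146e+02 -8.01702573e-02 -1.56481696e+02] 0.03132925776154901 [-0.43640485 -0.9669658  -2.14866253] [-0.02571148  0.00293946  0.01253165]
-0.14060186589126125 -0.16602480186226987
```

View pics/m2.png

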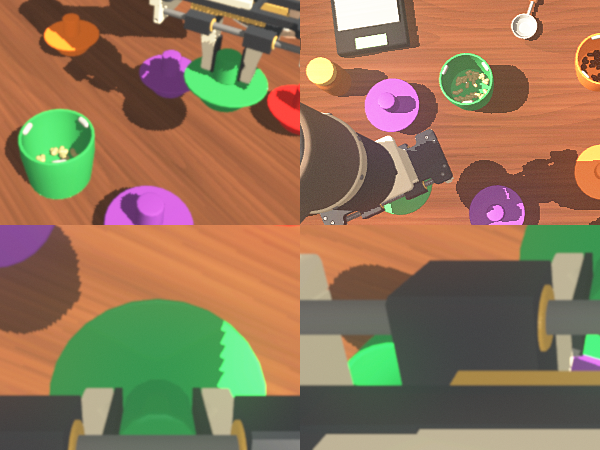

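The lid is held level with the knob between the pads, and its flange top edge is near wrist row 194. The tub hasn't moved. Next I'll compute the lid's offset in the hand.

```bash
python3 - <<'E'
from h import *
c=np.load('/tmp/w2.png.npz'); a=np.load('/tmp/s2.png.npz');b=np.load('/tmp/t2.png.npz')
p=np.array([.4268,.2151,.1617]);y=np.radians(-156.48)
X=np.array([np.cos(y),np.sin(y),0]);Y=np.array([np.sin(y),-np.cos(y),0])
t=np.linspace(0,2*np.pi,73)
def circ(c,o,R): return cv2.projectPoints(o+R*np.outer(np.cos(t),X)+R*np.outer(np.sin(t),Y),c['rvec'],c['tvec'],c['K'],None)[0][:,0]
for dx in (-6,-3,0,3):
    q=circ(c,p+X*dx/1e3+[0,0,.002-.022],.052); print('lid',dx,q.min(0),q.max(0))
# tub rim: fit circle against green mask bbox
for n,cc in (('s',a),('t',b)):
    q=circ(cc,np.array([.622,.119,.075]),.049); print('rim',n,q.min(0),q.max(0))
    m=cv2.inRange(cv2.cvtColor(cc['image'],cv2.COLOR_BGR2HSV),(45,100,30),(80,255,255))
    k,l,s,_=cv2.connectedComponentsWithStats(m)
    print([list(z) for z in s[1:] if z[4]>150])
m=cv2.inRange(cv2.cvtColor(c['image'],cv2.COLOR_BGR2HSV),(45,100,30),(80,255,255))
k,l,s,_=cv2.connectedComponentsWithStats(m);print([list(z) for z in s[1:] if z[4]>1500])
E
```

```text
lid -6 [217.67299729 197.48299009] [436.98625303 396.31727645]
lid -3 [217.13133553 190.65711168] [437.52254137 391.45031873]
lid 0 [216.58432138 183.75808513] [438.06412616 386.53937551]
lid 3 [216.03187511 176.78472829] [438.61108625 381.5838478 ]
rim s [219.88893871 307.9590179 ] [296.4319742  364.03113549]
[[np.int32(384), np.int32(249), np.int32(84), np.int32(63), np.int32(3190)], [np.int32(218), np.int32(309), np.int32(77), np.int32(90), np.int32(5125)]]
rim t [219.40463444 133.43204604] [273.15277157 185.96351637]
[[np.int32(219), np.int32(133), np.int32(55), np.int32(58), np.int32(1235)]]
[[np.int32(220), np.int32(194), np.int32(216), np.int32(136), np.int32(18401)], [np.int32(48), np.int32(365), np.int32(55), np.int32(52), np.int32(2160)], [np.int32(282), np.int32(364), np.int32(91), np.int32(28), np.int32(2171)]]
```

send_rows([
  {"dp": [-35, -42, 0], "roll": 0, "jaw": 15},
  {"dp": [-75, -91, 0], "roll": 0, "jaw": 15},
  {"dp": [-112, -136, 0], "roll": 0, "jaw": 15},
  {"dp": [-137, -166, 0], "roll": 0, "jaw": 15},
  {"dp": [-137, -166, 0], "roll": 0, "jaw": 15},
])

```text
time_s: 5.05
tcp_pos: [0.6204, 0.1162, 0.1597]
eef_rot: [-180.0, -0.2, -156.6]
contact_force: [-0.6, -0.6, -1.6]
gripper_width: 0.0312
gripper_force: 50.0
```

```bash
python3 - <<'E'
from h import *
a=cap('scene','s3.png');c=cap('wrist','w3.png');b=cap('top','t3.png')
s=r.get_state();print(s['tcp_pos'],s['eef_rot'],s['gripper_width'],s['contact_force'])
p=np.array(s['tcp_pos']);y=np.radians(s['eef_rot'][2])
X=np.array([np.cos(y),np.sin(y),0])
d=np.array([.622,.119])-(p-.004*X)[:2]
print(d@X[:2],d@[np.sin(y),-np.cos(y)])
cv2.imwrite('pics/m3.png',np.hstack([cv2.resize(a['image'][200:425,150:350],None,fx=1.8,fy=1.8),cv2.resize(c['image'],None,fx=.65,fy=.65,interpolation=cv2.INTER_AREA)[:405] if 0 else cv2.copyMakeBorder(cv2.resize(c['image'],(416,312)),0,93,0,0,0)]))
E
```

```text
[0.61827647 0.11790014 0.16109702] [ 1.79994195e+02 -1.55530021e-01 -1.56485748e+02] 0.03115712349139342 [ 0.03591768  0.32040262 -0.86342265]
0.00014685203341889718 -0.0004770730787849139
```

View pics/m3.png

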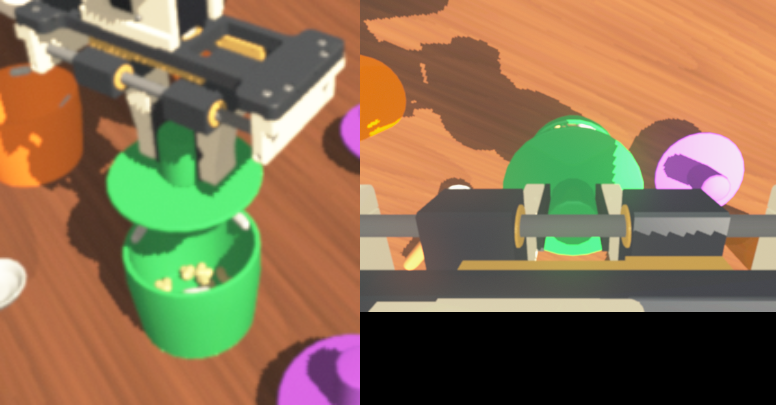

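The lid is over the tub, with centres aligned within about 1 mm. Now I'll lower it.

send_rows([
  {"dp": [0, 0, 15], "roll": 0, "jaw": 15},
  {"dp": [0, 0, 28], "roll": 0, "jaw": 15},
  {"dp": [0, 0, 38], "roll": 0, "jaw": 15},
  {"dp": [0, 0, 46], "roll": 0, "jaw": 15},
  {"dp": [0, 0, 46], "roll": 0, "jaw": 15},
])

```text
time_s: 5.82
tcp_pos: [0.6189, 0.1181, 0.1157]
eef_rot: [-180.0, -0.1, -156.5]
contact_force: [-0.1, 0.3, -2.0]
gripper_width: 0.0311
gripper_force: 50.0
```

send_rows([
  {"dp": [0, 0, 2], "roll": 0, "jaw": 15},
  {"dp": [0, 0, 4], "roll": 0, "jaw": 15},
  {"dp": [0, 0, 6], "roll": 0, "jaw": 15},
  {"dp": [0, 0, 8], "roll": 0, "jaw": 15},
  {"dp": [0, 0, 8], "roll": 0, "jaw": 15},
])

```text
time_s: 6.45
tcp_pos: [0.6199, 0.1184, 0.1088]
eef_rot: [-180.0, 0.1, -156.5]
contact_force: [2.2, -0.5, -0.4]
gripper_width: 0.0314
gripper_force: 50.0
```

send_rows([
  {"dp": [0, 0, 2], "roll": 0, "jaw": 15},
  {"dp": [0, 0, 4], "roll": 0, "jaw": 15},
  {"dp": [0, 0, 6], "roll": 0, "jaw": 15},
  {"dp": [0, 0, 6], "roll": 0, "jaw": 15},
])

```text
time_s: 6.95
tcp_pos: [0.6186, 0.118, 0.1016]
eef_rot: [180.0, -0.1, -156.5]
contact_force: [1.6, -1.0, -3.6]
gripper_width: 0.031
gripper_force: 50.0
```

send_rows([
  {"dp": [0, 0, 1], "roll": 0, "jaw": 15},
  {"dp": [0, 0, 2], "roll": 0, "jaw": 15},
  {"dp": [0, 0, 3], "roll": 0, "jaw": 15},
  {"dp": [0, 0, 3], "roll": 0, "jaw": 15},
])

```text
time_s: 7.45
tcp_pos: [0.6189, 0.1181, 0.099]
eef_rot: [180.0, -0.1, -156.5]
contact_force: [0.1, -0.1, -6.0]
gripper_width: 0.0311
gripper_force: 50.0
```

send_rows([
  {"dp": [0, 0, 1], "roll": 0, "jaw": 15},
  {"dp": [0, 0, 2], "roll": 0, "jaw": 15},
  {"dp": [0, 0, 2], "roll": 0, "jaw": 15},
])

```text
time_s: 7.82
tcp_pos: [0.6196, 0.1182, 0.0989]
eef_rot: [-180.0, 0.1, -156.4]
contact_force: [-3.8, -1.2, 6.7]
gripper_width: 0.0311
gripper_force: 50.0
```

```bash
python3 - <<'E'
from h import *
a=cap('scene','s4.png');c=cap('wrist','w4.png')
s=r.get_state();print(s['tcp_pos'],s['contact_force'],s['moment'])
cv2.imwrite('pics/m4.png',np.hstack([cv2.resize(a['image'][220:420,150:350],None,fx=2,fy=2),cv2.copyMakeBorder(cv2.resize(c['image'],(400,300)),0,100,0,0,0)]))
E
```

```text
[0.61957056 0.11818553 0.09891826] [-3.17712293 -0.60625158  7.22714049] [-0.11733409  1.33555108  0.06041459]
```

View pics/m4.png

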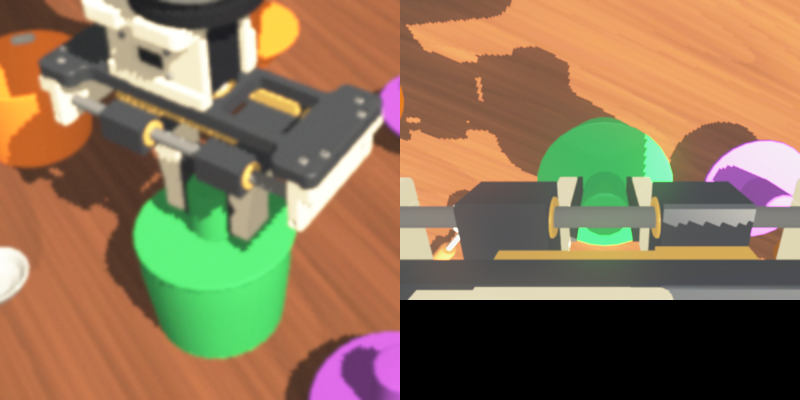

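The lid looks seated. It now resists pushing, with the TCP at 0.099 as expected for flush. I'll press a little harder to make sure.

send_rows([
  {"dp": [0, 0, 1], "roll": 0, "jaw": 15},
  {"dp": [0, 0, 2], "roll": 0, "jaw": 15},
  {"dp": [0, 0, 2], "roll": 0, "jaw": 15},
])

```text
time_s: 8.3
tcp_pos: [0.6202, 0.1182, 0.0989]
eef_rot: [-179.9, 0.2, -156.4]
contact_force: [-7.9, -1.5, 18.4]
gripper_width: 0.0311
gripper_force: 50.0
```

send_rows([
  {"dp": [0, 0, -2], "roll": 0, "jaw": 15},
  {"dp": [0, 0, -3], "roll": 0, "jaw": 40},
  {"dp": [0, 0, -3], "roll": 0, "jaw": 70},
  {"dp": [0, 0, -3], "roll": 0, "jaw": 70},
  {"dp": [0, 0, -3], "roll": 0, "jaw": 70},
])

```text
time_s: 8.93
tcp_pos: [0.6193, 0.1182, 0.0984]
eef_rot: [-180.0, -0.0, -156.5]
contact_force: [0.2, -0.1, 0.2]
gripper_width: 0.0584
gripper_force: 0.0
```

send_rows([
  {"dp": [0, 0, -15], "roll": 0, "jaw": 70},
  {"dp": [0, 0, -40], "roll": 0, "jaw": 70},
  {"dp": [0, 0, -80], "roll": 0, "jaw": 70},
  {"dp": [0, 0, -120], "roll": 0, "jaw": 70},
  {"dp": [60, 0, -130], "roll": 0, "jaw": 70},
])

```text
time_s: 9.55
tcp_pos: [0.5674, 0.0955, 0.2319]
eef_rot: [-179.9, 0.3, -156.4]
contact_force: [-1.5, 0.3, 0.4]
gripper_width: 0.0614
gripper_force: 0.0
```

send_rows([
  {"dp": [50, 0, 0], "roll": 0, "jaw": 70},
  {"dp": [100, 0, 0], "roll": 0, "jaw": 70},
  {"dp": [100, 0, 0], "roll": 0, "jaw": 70},
])

```text
time_s: 9.93
tcp_pos: [0.4701, 0.053, 0.2303]
eef_rot: [180.0, 0.1, -156.5]
contact_force: [1.1, 1.0, 0.5]
gripper_width: 0.0611
gripper_force: 0.0
```

```bash
python3 - <<'E'
from h import *
a=cap('scene','s5.png');b=cap('top','t5.png')
cv2.imwrite('pics/m5.png',np.hstack([cv2.resize(a['image'][220:420,150:350],None,fx=2,fy=2),cv2.resize(b['image'][60:260,150:350],None,fx=2,fy=2)]))
X=np.array([1,0,0]);Y=np.array([0,1,0]);t=np.linspace(0,6.28,73)
for n,c in(('s',a),('t',b)):
    for h in (.079,.087):
        q=cv2.projectPoints(np.array([.622,.119,h])+.052*(np.outer(np.cos(t),X)+np.outer(np.sin(t),Y)),c['rvec'],c['tvec'],c['K'],None)[0][:,0];print(n,h,q.min(0),q.max(0))
    m=cv2.inRange(cv2.cvtColor(c['image'],cv2.COLOR_BGR2HSV),(45,100,30),(80,255,255))
    print([z.tolist() for z in cv2.connectedComponentsWithStats(m)[2][1:] if z[4]>150])
E
```

```text
s 0.079 [217.11911595 304.31242019] [298.71484653 363.77425377]
s 0.087 [216.37026608 299.95889148] [298.61834495 359.22066279]
[[216, 304, 82, 95, 6029]]
t 0.079 [217.3134251  131.12757219] [274.62041841 187.10949276]
t 0.087 [216.44085927 129.68198382] [274.24298855 186.13318904]
[]
```

View pics/m5.png

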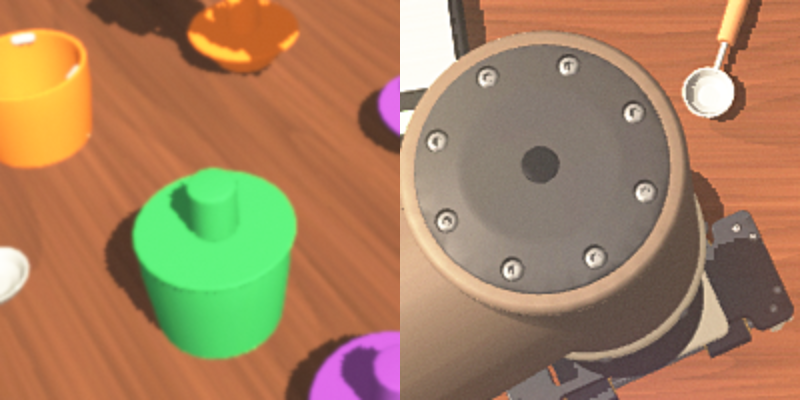

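The scene view shows the lid sitting level on the green tub, and its flange's top row is 304, matching the flush height (304 rather than 300). The orange tub and lid are untouched, so I'm handing in.

```bash
python3 -c "
from plant import r
print(r.close_job())"
```

```text
the job is handed in; nothing more can be done
None
```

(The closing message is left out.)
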